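# Change over the masters on the inspection bench

## Robot

A 6-joint arm with a two-finger parallel gripper is mounted at the origin on the work surface. World frame = base frame: x ahead of the robot, y to its left, z up, the work surface at z = 0. Lengths are in m, angles in rad, forces in N, time in s.
With the tool pointing down it reaches from about 0.375 to 0.9 m from the base axis. Payload 3.1 kg.
Tool frame: the origin (TCP) lies between the finger pads; the fingertips stand 8 mm ahead of it and the grasp point (between the pads) lies 11 mm behind it; z points along the fingers, y is the line along which they close (so a half turn about z gives the same grasp; the last joint's range is limited). The gripper opens to 87 mm and grips with 3 to 60 N. Pads are 19 mm wide; open, the fingers measure 117 mm over their backs; the gripper's body (75 mm by 190 mm) begins 51 mm behind the grasp point.
Start: joints at [1.063, 0.527, 1.433, -0, 1.181, -0.178], TCP at [0.202, 0.592, 0.231] pointing down, gripper open.
Joint ranges: [-3.08, 3.08], [-0.75, 2.2], [0.22, 2.44], [-1.43, 4.57], [0, 2.65], [-2.85, 2.85]. Speed limits (rad/s): [2.79, 2.79, 3.14, 3.14, 3.14, 3.14].

## Interface

Orientations are given as a unit quaternion [x, y, z, w].
In Python, from rig import robot, vision, job gives the robot as it stands.
- The arm moves only by the shell command python3 -m handwheel 'ROWS' [OPENING] [FORCE]. ROWS is JSON, a list of rows, each a list of 4 numbers: the shift along the tool's x, y, z as a fraction of full scale, then the turn about the tool's z as a fraction of full scale. A call has 1 to 20 rows; each row is the pose to reach, as a shift and turn from the pose commanded when the call began, along the tool's axes at that moment, turning the shorter way round; what a row does not reach only later rows make up. Full scale, the value 1, is 300 mm for a shift and 2 pi rad for a turn. A row lasts 1/12 s, in which the tool goes at most 41.7 mm and 7.16 degrees, less where a joint would pass 70% of its speed; a pose out of reach is approached as far as the arm can. A call with a number of a shift or a turn outside -1 to 1 is refused whole. A call with a gripper value outside its range is refused whole. OPENING is the opening in per cent of the stroke, from 0 (shut) to 100 (fully open), set as the call begins (- or left out, the last holds). The fingers move at their own pace and stop on an object; FORCE is the grip in N (left out, the last holds). Time passes only in rows, so rows that repeat a pose let the fingers close. It gives the time, the measured TCP pose, the force, the opening and the grip force at its end, in the units of the state.
- robot.get_obs(): the state, without advancing time (a new reading comes with each control period).
- vision.camera(name): name is "scene" or "top" or "wrist"; returns a dict with "frame" (384x512x3 uint8, red, green, blue), "K" (3x3 intrinsics, pixels), "k1" (the pictures are not rectified: a ray, as slopes to the right and down, at radius r is drawn at 1 + k1 r^2 times it, then the intrinsics apply), "cam_to_world" (4x4, takes a point from camera to world coordinates); the wrist camera has in their place "hand_eye" (4x4, takes a point from camera to tool coordinates, whose origin is the TCP and whose axes are the flange's). Camera axes: x right, y down, z forward; pixel columns grow to the right and rows downward; lengths in m; the calibration is good to about 2 mm. A picture is of the moment at which its call begins: read the wrist's pose just before it. There is no depth.
- job.hand_in(): hands the job in; it is judged then, once.
Trained networks look in the newest picture that a camera, given by its name, has taken for a name from the list of things; names that differ only in an ending like _2 or _b are one class to them, and where a whole thing is asked for, a point or a joint stands for the part that bears it (a point fixed in the world has none). Each returns a list of dicts, best first, with "conf" (0 to 1); they miss things now and then, are a little off and sometimes report something else, mostly with a low value. They report only what shows in the picture. A call takes as long as a camera call. They do not tell look-alikes from the thing itself.
- vision.look_for(camera, label): "point" ([row, column] in pixels, amid what is visible of it).
- vision.outline_of(camera, label): "mask" (384x512 bool, what is visible of it) and "point" ([row, column] in pixels, amid what is visible of it).
The state is a dict: "time": time; "q": joint angles; "joint_velocities": joint speeds; "joint_torque": joint torques, N m; "position": TCP position; "tool_rot": TCP orientation; "ft_force": force on the tool from outside, world axes, zero at the start; "moment": the same for the moment, N m; "grip_width": finger opening in m; "grip_force": force on a finger pad.
Only numpy, scipy, OpenCV 4.12 (cv2) and the standard library are available. Lean on these libraries where they do the work, as an engineer would, in place of code of your own. Each camera call takes 0.05 s, during which the arm holds its last target. There are 200 camera calls.

## Task

Change over the three steel masters for the next measuring run: the tall footed cylinder goes to the middle of the granite plate, the ring to the middle of the round rotary table, and the drilled block back into the middle of the wooden tray. Each stands on another one's place now, so park one of them on the empty cork pad on the way. Keep them all upright, set them down gently, and let go of everything.

Things in the scene. Friction and masses are not known exactly. Their poses are not given: they have to be found in the camera images.
- ring: steel setting ring gauge lying flat, outside diameter 54 mm, bore 26 mm, height 28 mm, about 0.4 kg; origin at the centre of its underside, z up along the bore. Starts in the wooden tray, near its middle
- plug: steel cylinder standing upright: foot flange of diameter 52 mm and 10 mm high, above it a plain shaft of diameter 36 mm up to the flat top at 75 mm; about 0.6 kg; origin at the centre of its underside, z up. Starts on the rotary table, near its middle
- block: steel rectangular block, 70 mm (its x) by 40 mm (its y) by 30 mm high, with two upright 14 mm bores; about 0.55 kg; origin at the centre of its underside, z up. Starts on the granite plate, near its middle
- granite: black granite plate, fixed, 120 x 120 mm, flat top 40 mm above the origin, two flush aluminium strips along its x; origin at the centre of its underside (on the bench), z up
- rotary: round rotary table, fixed (it does not turn): grey base of diameter 124 mm, steel top disc of diameter 112 mm, flat top 35 mm above the origin; origin at the centre of its underside, z up
- tray: square open wooden tray, fixed, 142 x 142 mm outside, 130 x 130 mm inside, walls 6 mm thick and 18 mm high, inner floor 6 mm above the origin; origin at the centre of its underside, z up, x and y along its sides
- pad: brown square cork pad, fixed, empty at the start, 110 x 110 mm, flat top 10 mm above the origin; origin at the centre of its underside, z up. The free spot. None of what stands among these places on the bench is taller than 60 mm; beside and behind them nothing within 0.7 m to the left or right is taller than 160 mm
Not all that is in view belongs to the job. What is shaped like the plug but blue or pink is not meant.

How it is judged:
On the way:
1. one of the three masters stands released on the cork pad (((horizontal distance between ring and pad below 0.035 m and z of ring in the frame of pad between 0.005 and 0.015 m and angle between ring's own z axis and vertical below 0.1 rad and linear speed of ring below 0.02 m/s and contact force between ring and the fingers below 0.3 N) or (horizontal distance between plug and pad below 0.035 m and z of plug in the frame of pad between 0.005 and 0.015 m and angle between plug's own z axis and vertical below 0.1 rad and linear speed of plug below 0.02 m/s and contact force between plug and the fingers below 0.3 N) or (horizontal distance between block and pad below 0.035 m and z of block in the frame of pad between 0.005 and 0.015 m and angle between block's own z axis and vertical below 0.1 rad and linear speed of block below 0.02 m/s and contact force between block and the fingers below 0.3 N))), for 0.2 s.
At the end, for the whole second after the job is handed in: The cylinder stands on the granite plate, the ring lies on the rotary table and the block on the floor of the wooden tray, each within 15 mm of the middle, flat on its underside, at rest and released (horizontal distance between plug and granite below 0.015 m and z of plug in the frame of granite between 0.035 and 0.045 m and angle between each of plug, ring, block's own z axis and vertical below 0.1 rad and linear speed of each of plug, ring, block below 0.02 m/s and contact force between each of plug, ring, block and the fingers below 0.3 N and horizontal distance between ring and rotary below 0.015 m and z of ring in the frame of rotary between 0.03 and 0.04 m and horizontal distance between block and tray below 0.015 m and z of block in the frame of tray between 0.001 and 0.011 m); the robot touches nothing.
It fails at once if a master is tipped by more than 0.6 rad (angle between any of ring, plug, block's own z axis and vertical above 0.6 rad).
It fails at once if a master is dropped or pressed hard (over 80 N) on one of the places (contact force between any of ring, plug, block and granite above 80 N or contact force between any of ring, plug, block and rotary above 80 N or contact force between any of ring, plug, block and tray above 80 N or contact force between any of ring, plug, block and pad above 80 N).
It also fails if it takes over 112 s, if anything falls off the work surface, if the arm or the gripper's body presses on something with over 40 N, if the wrist force passes 120 N, or if a joint passes its speed limit or range.

## Working session

There is one attempt and no reset: what is moved stays moved. The work goes in short steps, Python scripts to look and compute and a shell command to move; the robot and the scene stay as the last step left them, time stands still between calls to the robot, and variables do not carry over. Pictures are saved under pics/ and viewed, at most 14 in all, crops included, and the job is handed in when it is done.

```bash
mkdir -p pics; ls; python3 - <<'E'
from rig import robot, vision, job
import cv2,numpy as np
o=robot.get_obs(); print({k:np.round(v,4) for k,v in o.items()})
for n in ("scene","top"):
    c=vision.camera(n); cv2.imwrite(f"pics/{n}0.png",c["frame"][:,:,::-1]); print(n,c["K"],c["k1"],np.round(c["cam_to_world"],3))
    for l in ("ring","plug","block","granite","rotary","tray","pad"):
        print(l,[(np.round(d["point"],1).tolist(),round(d["conf"],2)) for d in vision.look_for(n,l)])
E
```

```text
pics
{'time': np.float64(0.0), 'q': array([ 1.0635,  0.5285,  1.4339, -0.    ,  1.1814, -0.1785]), 'joint_velocities': array([ 0.0011,  0.0007,  0.0007,  0.0002, -0.0016, -0.0014]), 'joint_torque': array([ 0.00000e+00, -4.40039e+01, -1.76595e+01,  6.32000e-02,
        5.81000e-02, -2.00000e-04]), 'position': array([0.2015, 0.5909, 0.2295]), 'tool_rot': array([ 1.637e-01,  9.865e-01, -1.000e-03, -4.000e-04]), 'ft_force': array([-0.1561,  0.1791, -0.8753]), 'moment': array([0.0049, 0.0302, 0.0495]), 'grip_force': np.float64(0.0), 'grip_width': np.float64(0.0869)}
scene [[365.00364588   0.         256.62929508]
 [  0.         365.00364588 192.15063194]
 [  0.           0.           1.        ]] -0.05028584383718256 [[-0.452  0.756 -0.473  0.953]
 [ 0.892  0.377 -0.251  0.211]
 [-0.011 -0.535 -0.845  0.8  ]
 [ 0.     0.     0.     1.   ]]
ring [([253.3, 291.5], 0.59), ([211.4, 193.6], 0.34)]
plug [([279.5, 212.4], 0.96), ([160.1, 376.8], 0.94), ([158.2, 268.2], 0.68), ([219.1, 201.3], 0.5)]
block [([212.2, 190.6], 0.96), ([170.7, 269.9], 0.63)]
granite [([217.8, 201.2], 0.9)]
rotary [([170.2, 270.6], 0.9)]
tray [([269.4, 289.7], 0.66), ([157.6, 267.7], 0.52)]
pad [([131.9, 175.7], 0.82)]
top [[482.22890265   0.         256.28783687]
 [  0.         482.22890265 195.82174008]
 [  0.           0.           1.        ]] -0.0052309837935394475 [[ 0.009 -0.989  0.146  0.354]
 [-1.    -0.006  0.02  -0.011]
 [-0.019 -0.146 -0.989  1.202]
 [ 0.     0.     0.     1.   ]]
ring []
plug [([287.0, 171.0], 0.84), ([229.7, 274.6], 0.78), ([103.2, 261.0], 0.72), ([149.9, 209.5], 0.46)]
block [([144.3, 314.3], 0.63)]
granite [([156.5, 311.3], 0.55)]
rotary [([243.3, 274.7], 0.69)]
tray [([153.2, 211.4], 0.89)]
pad [([237.3, 389.7], 0.8)]
```

View pics/scene0.png

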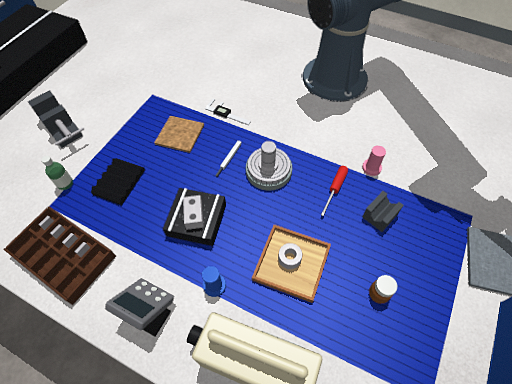

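View pics/top0.png

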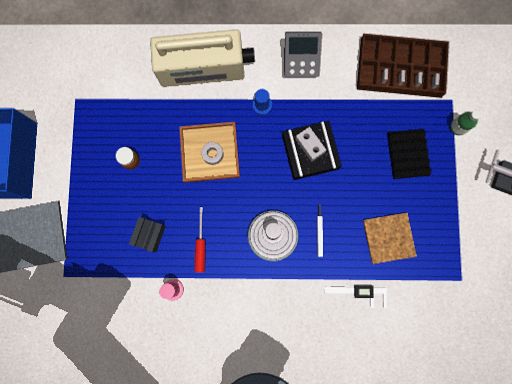

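The top view shows the tray with the ring at about (153,211), the granite with the block at (145,312), the rotary table with the plug at (233,272), and the empty cork pad at (237,390). The look-alikes are blue at (100,262) and pink at (290,171). The scene view agrees with this. Next I'll fit model outlines to the network masks from both cameras.

```bash
cat > loc.py <<'E'
from rig import robot, vision, job
import cv2,numpy as np
from scipy.optimize import minimize
from scipy.spatial.transform import Rotation as R
def cyl(r,z0,z1):
    a=np.linspace(0,2*np.pi,48,endpoint=False)
    return np.vstack([np.c_[r*np.cos(a),r*np.sin(a),0*a+z] for z in (z0,z1)])
def box(x,y,z1): return np.array([[i*x/2,j*y/2,z] for i in(-1,1) for j in(-1,1) for z in(0,z1)])
M=dict(ring=cyl(.027,0,.028),plug=np.vstack([cyl(.026,0,.01),cyl(.018,.01,.075)]),block=box(.07,.04,.03),
 granite=box(.12,.12,.04),rotary=np.vstack([cyl(.062,0,.02),cyl(.056,.03,.035)]),tray=box(.142,.142,.018),pad=box(.11,.11,.01))
def grab(n):
    o=robot.get_obs(); c=vision.camera(n)
    if n=="wrist":
        T=np.eye(4);T[:3,:3]=R.from_quat(o["tool_rot"]).as_matrix();T[:3,3]=o["position"];c["cam_to_world"]=T@c["hand_eye"]
    return c
def proj(c,P):
    T=np.linalg.inv(c["cam_to_world"]); p=P@T[:3,:3].T+T[:3,3]; s=p[:,:2]/p[:,2:]
    s=s*(1+c["k1"]*(s**2).sum(1,keepdims=True)); return s@c["K"][:2,:2].T+c["K"][:2,2]
def pix(c,rc,z):  # pixel [row,col] -> world point at height z
    d=(np.array([rc[1],rc[0]])-c["K"][:2,2])/c["K"][0,0]; s=d.copy()
    for _ in range(5): s=d/(1+c["k1"]*(s@s))
    T=c["cam_to_world"]; v=T[:3,:3]@np.r_[s,1]; return T[:3,3]+v*(z-T[2,3])/v[2]
def hull(p): return cv2.convexHull(np.float32(p)).reshape(-1,2)
def fit(name,views,z,x0):  # views: list of (cam, mask); symmetric area difference of the hulls
    H=[(c,hull(np.argwhere(m)[:,::-1])) for c,m in views]
    sym=name in("ring","plug","rotary")
    def cost(p):
        yaw=0 if sym else p[2]/10
        P=M[name]@R.from_euler("z",yaw).as_matrix().T+[p[0]/100,p[1]/100,z]; e=0
        for c,h in H:
            q=hull(proj(c,P)); a,b=cv2.contourArea(q),cv2.contourArea(h)
            e+=(a+b-2*cv2.intersectConvexConvex(q,h)[0])/(a+b)
        return e/len(H)
    best=None
    for y in ([0] if sym else np.arange(0,np.pi,np.pi/6)):
        r=minimize(cost,[x0[0]*100,x0[1]*100]+([] if sym else [y*10]),method="Nelder-Mead",options=dict(initial_simplex=None,xatol=.005,fatol=1e-4))
        if best is None or r.fun<best.fun: best=r
    return np.r_[best.x[:2]/100, 0 if sym else best.x[2]/10],best.fun
def clean(m):
    n,l,s,_=cv2.connectedComponentsWithStats(m.astype(np.uint8)); return l==1+np.argmax(s[1:,4])
E
python3 - <<'E'
from loc import *
C={n:grab(n) for n in("scene","top")}
Z=dict(ring=.006,plug=.035,block=.04,granite=0,rotary=0,tray=0,pad=0)
G={"tray":(153,211),"ring":(153,211),"granite":(150,311),"block":(145,312),"rotary":(236,273),"plug":(230,273),"pad":(237,390)}
for l in M:
    x0=pix(C["top"],G[l],Z[l]+M[l][:,2].max()/2); V={}
    for n in C:
        e=proj(C[n],np.array([x0]))[0][::-1]
        ds=sorted((np.hypot(*(np.array(d["point"])-e)),i,d) for i,d in enumerate(vision.outline_of(n,l)))
        if ds and ds[0][0]<20: V[n]=(C[n],clean(ds[0][2]["mask"]))
    print(l,np.round(x0[:2],3))
    for s in (["top"],["scene"],["top","scene"]):
        v=[V[n] for n in s if n in V]
        if len(v)==len(s): p,f=fit(l,v,Z[l],x0); print("  ",s,np.round(p,4),round(f,3))
E
```

```text
ring [0.636 0.128]
   ['top'] [0.6356 0.1226 0.    ] 0.066
   ['scene'] [0.6348 0.1251 0.    ] 0.056
   ['top', 'scene'] [0.6348 0.1249 0.    ] 0.061
plug [ 0.44  -0.028]
   ['top'] [ 0.4387 -0.0277  0.    ] 0.067
   ['scene'] [ 0.435  -0.0301  0.    ] 0.058
   ['top', 'scene'] [ 0.4368 -0.0282  0.    ] 0.063
block [ 0.649 -0.122]
   ['top'] [ 0.651  -0.1177  0.592 ] 0.025
   ['scene'] [ 0.6516 -0.1185  3.7809] 0.038
   ['top', 'scene'] [ 0.6514 -0.1185  0.6275] 0.034
granite [ 0.645 -0.123]
   ['top'] [ 0.6442 -0.1238  0.2204] 0.018
   ['scene'] [ 0.645  -0.1229  1.81  ] 0.012
   ['top', 'scene'] [ 0.6447 -0.1233  1.8044] 0.016
rotary [ 0.429 -0.029]
   ['top'] [ 0.4316 -0.0279  0.    ] 0.014
   ['scene'] [ 0.4299 -0.029   0.    ] 0.039
   ['top', 'scene'] [ 0.4314 -0.0279  0.    ] 0.027
tray [0.639 0.129]
   ['top'] [0.6425 0.1331 3.2232] 0.007
   ['scene'] [0.6422 0.1343 1.6637] 0.008
   ['top', 'scene'] [0.6424 0.1338 1.6571] 0.009
pad [ 0.43  -0.317]
   ['top'] [ 0.4285 -0.316   3.3222] 0.012
   ['scene'] [ 0.4261 -0.3192  3.3031] 0.045
   ['top', 'scene'] [ 0.4281 -0.316   1.7478] 0.03
```

```bash
cat > go.py <<'E'
import sys,numpy as np
from rig import robot
from scipy.spatial.transform import Rotation as R
# python3 go.py x y z [heading of finger line, world]: fractions from here for a tool-down pose
def go(x,y,z,h=None):
    o=robot.get_obs(); r=R.from_quat(o["tool_rot"]).as_matrix()
    d=r.T@(np.array([x,y,z])-o["position"])/.3
    h0=np.arctan2(r[1,1],r[0,1]); t=0 if h is None else -((h-h0+np.pi/2)%np.pi-np.pi/2)
    print("frac",np.round(d,3),"turn",round(t/2/np.pi,4),"rows",round(max(np.linalg.norm(d)*.3/.0417,abs(np.degrees(t))/7.16),1),"h0",round(h0,3),"q6",round(o["q"][5],2),"t",round(float(o["time"]),2),"pos",np.round(o["position"],4))
if __name__=="__main__": go(*map(float,sys.argv[1:]))
E
python3 go.py .635 .124 .2 1.656; python3 go.py .40 .38 .2 1.656
```

```text
frac [-1.87  -1.009  0.102] turn -0.0659 rows 15.3 h0 1.242 q6 -0.18 t 1.6 pos [0.2018 0.5915 0.2305]
frac [-0.853 -0.454  0.102] turn -0.0659 rows 7.0 h0 1.242 q6 -0.18 t 1.6 pos [0.2018 0.5915 0.2305]
```

```bash
python3 -m handwheel '[[-0.15,-0.08,0.02,-0.01],[-0.3,-0.16,0.04,-0.02],[-0.45,-0.24,0.06,-0.03],[-0.6,-0.32,0.08,-0.045],[-0.75,-0.4,0.1,-0.06],[-0.85,-0.45,0.1,-0.066],[-0.97,-0.52,0.1,-0.066],[-0.97,-0.52,0.1,-0.066]]' 85 40; python3 go.py .635 .124 .15 1.656
```

```text
time: 2.27
position: [0.4281, 0.3482, 0.2006]
tool_rot: [-0.043, 0.999, 0.0, 0.0]
ft_force: [1.3, 0.2, 0.5]
grip_width: 0.0743
grip_force: 0.0
frac [-0.623 -0.804  0.169] turn 0.0001 rows 7.4 h0 1.657 q6 -1.18 t 2.27 pos [0.4281 0.3482 0.2006]
```

```bash
python3 -m handwheel '[[-0.05,-0.065,0.01,0],[-0.12,-0.16,0.03,0],[-0.21,-0.27,0.05,0],[-0.3,-0.39,0.08,0],[-0.39,-0.5,0.1,0],[-0.48,-0.62,0.13,0],[-0.55,-0.72,0.15,0],[-0.6,-0.78,0.165,0],[-0.623,-0.804,0.169,0],[-0.623,-0.804,0.169,0]]'; python3 - <<'E'
from loc import *
c=grab("wrist"); cv2.imwrite("pics/w1.png",c["frame"][:,:,::-1]); print(np.round(c["hand_eye"],3))
for l,z,x0 in(("ring",.006,(.635,.125)),("tray",0,(.642,.134))):
    ds=vision.outline_of("wrist",l)
    for d in ds[:2]:
        print(l,d["conf"],d["point"],*fit(l,[(c,clean(d["mask"]))],z,x0))
E
python3 go.py .635 .124 .018 1.656
```

```text
time: 3.1
position: [0.6357, 0.1232, 0.1492]
tool_rot: [-0.041, 0.999, -0.0, 0.0]
ft_force: [-0.7, 0.4, -0.0]
grip_width: 0.0736
grip_force: 0.0
[[ 0.001 -0.967 -0.257  0.071]
 [ 1.     0.001  0.     0.001]
 [ 0.    -0.257  0.967 -0.154]
 [ 0.     0.     0.     1.   ]]
ring 0.77 [194.9, 259.1] [0.63415527 0.12575681 0.        ] 0.02326799267047699
tray 0.79 [174.9, 266.7] [0.64000779 0.13325751 0.0892924 ] 0.050432263543089426
frac [-0.009 -0.011  0.44 ] turn 0.0003 rows 3.2 h0 1.658 q6 -1.63 t 3.25 pos [0.6324 0.1269 0.1499]
```

View pics/w1.png

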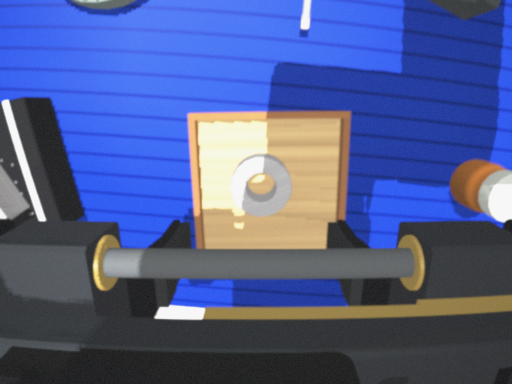

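The wrist view shows the ring at (185,261) in the tray, matching the fit (0.634, 0.126). I'll read the settled pose, then descend.

```bash
python3 -m handwheel '[[0,0,0.2,0],[0,0,0.3,0],[0,0,0.3,0],[0,0,0.3,0]]'; python3 go.py .6345 .1255 .0175 1.656
```

```text
time: 3.58
position: [0.6297, 0.1273, 0.0572]
tool_rot: [-0.044, 0.999, 0.0, -0.004]
ft_force: [-0.3, -0.0, 1.2]
grip_width: 0.0739
grip_force: 0.0
frac [-0.017 -0.007  0.132] turn 0.0005 rows 1.0 h0 1.659 q6 -1.63 t 3.58 pos [0.6297 0.1273 0.0572]
```

```bash
python3 -m handwheel '[[-0.012,-0.007,0.02,0],[-0.012,-0.007,0.05,0],[-0.012,-0.007,0.07,0],[-0.012,-0.007,0.07,0],[-0.012,-0.007,0.07,0],[-0.012,-0.007,0.07,0]]'; python3 go.py .6345 .1255 .0175 1.656
```

```text
time: 4.08
position: [0.6379, 0.1238, 0.0396]
tool_rot: [-0.043, 0.999, 0.0, 0.001]
ft_force: [0.1, 0.2, 0.1]
grip_width: 0.0744
grip_force: 0.0
frac [0.011 0.007 0.074] turn 0.0001 rows 0.5 h0 1.657 q6 -1.64 t 4.08 pos [0.6379 0.1238 0.0396]
```

```bash
python3 -m handwheel '[[0.01,0.006,0.02,0],[0.01,0.006,0.05,0],[0.01,0.006,0.073,0],[0.01,0.006,0.073,0],[0.01,0.006,0.073,0],[0.01,0.006,0.073,0]]'; python3 -m handwheel '[[0,0,0,0],[0,0,0,0],[0,0,0,0],[0,0,0,0],[0,0,0,0],[0,0,0,0],[0,0,0,0],[0,0,0,0]]' 40 40; python3 go.py .6345 .1255 .0175 1.656
```

```text
time: 4.58
position: [0.6343, 0.1254, 0.0166]
tool_rot: [-0.043, 0.999, -0.0, -0.0]
ft_force: [0.8, -0.3, -0.5]
grip_width: 0.0742
grip_force: 0.0
time: 5.25
position: [0.6346, 0.1252, 0.0172]
tool_rot: [-0.043, 0.999, -0.0, 0.0]
ft_force: [-0.3, -1.1, 0.9]
grip_width: 0.054
grip_force: 40.0
frac [ 0.     0.001 -0.001] turn 0.0001 rows 0.0 h0 1.657 q6 -1.63 t 5.25 pos [0.6346 0.1252 0.0172]
```

```bash
python3 -m handwheel '[[0,0,-0.02,0],[0,0,-0.06,0],[0,0,-0.13,0],[0,0,-0.21,0],[0,0,-0.3,0],[0,0,-0.38,0],[0,0,-0.44,0],[0,0,-0.48,0],[0,0,-0.5,0],[0,0,-0.5,0]]'; python3 go.py .428 -.316 .17 0.8;
```

```text
time: 6.08
position: [0.6348, 0.1255, 0.1685]
tool_rot: [-0.043, 0.999, 0.0, 0.001]
ft_force: [0.2, 1.0, -3.2]
grip_width: 0.0535
grip_force: 40.0
frac [ 0.813 -1.407 -0.007] turn 0.1364 rows 11.7 h0 1.657 q6 -1.63 t 6.08 pos [0.6348 0.1255 0.1685]
```

```bash
python3 -m handwheel '[[0.02,-0.03,0,0.005],[0.06,-0.1,0,0.015],[0.11,-0.19,0,0.03],[0.17,-0.3,0,0.04],[0.23,-0.4,0,0.055],[0.29,-0.5,0,0.07],[0.35,-0.6,0,0.085],[0.41,-0.7,0,0.1],[0.46,-0.79,0,0.115],[0.5,-0.86,0,0.125],[0.53,-0.91,0,0.13],[0.54,-0.94,0,0.136],[0.54,-0.94,0,0.136],[0.54,-0.94,0,0.136]]'; python3 go.py .428 -.316 .11 0.8;
```

```text
time: 7.25
position: [0.4966, -0.1693, 0.1662]
tool_rot: [0.376, 0.927, 0.0, -0.001]
ft_force: [-0.1, 1.5, -2.8]
grip_width: 0.0535
grip_force: 40.0
frac [-0.176 -0.51   0.187] turn 0.0001 rows 4.1 h0 0.801 q6 -1.34 t 7.25 pos [ 0.4966 -0.1693  0.1662]
```

```bash
python3 -m handwheel '[[-0.01,-0.03,0.01,0],[-0.03,-0.1,0.04,0],[-0.06,-0.19,0.07,0],[-0.1,-0.3,0.11,0],[-0.14,-0.4,0.15,0],[-0.165,-0.48,0.18,0],[-0.176,-0.51,0.187,0],[-0.176,-0.51,0.187,0],[-0.176,-0.51,0.187,0],[-0.176,-0.51,0.187,0]]'; python3 go.py .428 -.316 .022
```

```text
time: 8.08
position: [0.4292, -0.3146, 0.1111]
tool_rot: [0.374, 0.927, 0.0, -0.0]
ft_force: [0.3, 0.1, -2.8]
grip_width: 0.0538
grip_force: 40.0
frac [-0.    -0.006  0.297] turn 0.0 rows 2.1 h0 0.804 q6 -1.65 t 8.08 pos [ 0.4292 -0.3146  0.1111]
```

```bash
python3 -m handwheel '[[0,-0.003,0.03,0],[0,-0.003,0.09,0],[0,-0.003,0.16,0],[0,-0.003,0.22,0],[0,-0.003,0.255,0],[0,-0.003,0.27,0],[0,-0.003,0.28,0],[0,-0.003,0.285,0],[0,-0.003,0.285,0],[0,-0.003,0.285,0],[0,-0.003,0.285,0]]'; python3 go.py .428 -.316 .0212
```

```text
time: 9.0
position: [0.4285, -0.3173, 0.0261]
tool_rot: [0.375, 0.927, -0.0, 0.001]
ft_force: [-0.4, -0.3, -2.8]
grip_width: 0.0538
grip_force: 40.0
frac [0.004 0.002 0.016] turn 0.0 rows 0.1 h0 0.802 q6 -1.65 t 9.0 pos [ 0.4285 -0.3173  0.0261]
```

```bash
python3 -m handwheel '[[0,0,0.005,0],[0,0,0.01,0],[0,0,0.014,0],[0,0,0.016,0],[0,0,0.016,0],[0,0,0.016,0]]'; python3 -m handwheel '[[0,0,0,0],[0,0,0,0],[0,0,0,0],[0,0,0,0],[0,0,0,0],[0,0,0,0],[0,0,0,0]]' 85; python3 go.py .651 -.118 .2 2.18
```

```text
time: 9.5
position: [0.4282, -0.317, 0.0212]
tool_rot: [0.375, 0.927, -0.0, 0.0]
ft_force: [-0.5, 1.4, 4.4]
grip_width: 0.0537
grip_force: 40.0
time: 10.08
position: [0.4281, -0.3168, 0.0204]
tool_rot: [0.375, 0.927, 0.0, -0.0]
ft_force: [0.4, 0.5, 0.4]
grip_width: 0.0735
grip_force: 0.0
frac [-0.073  0.993 -0.599] turn -0.2193 rows 11.0 h0 0.802 q6 -1.65 t 10.08 pos [ 0.4281 -0.3168  0.0204]
```

```bash
python3 -m handwheel '[[0,0,-0.05,0],[0,0,-0.15,0],[0,0,-0.27,0],[-0.01,0.08,-0.37,0.015],[-0.01,0.18,-0.45,0.034],[-0.02,0.3,-0.5,0.053],[-0.03,0.42,-0.5,0.072],[-0.04,0.54,-0.5,0.091],[-0.05,0.66,-0.5,0.11],[-0.06,0.77,-0.5,0.13],[-0.07,0.86,-0.5,0.15],[-0.073,0.93,-0.5,0.17],[-0.073,0.97,-0.5,0.19],[-0.073,0.993,-0.5,0.21],[-0.073,0.993,-0.5,0.23],[-0.073,0.993,-0.5,0.25],[-0.073,0.993,-0.5,0.27],[-0.073,0.993,-0.5,0.28],[-0.073,0.993,-0.5,0.28],[-0.073,0.993,-0.5,0.28]]'; python3 - <<'E'
from loc import *
c=grab("wrist"); cv2.imwrite("pics/w2.png",c["frame"][:,:,::-1])
for l,z,x0 in(("block",.04,(.651,-.118)),("granite",0,(.645,-.123))):
    for d in vision.outline_of("wrist",l)[:2]:
        print(l,d["conf"],d["point"],*fit(l,[(c,clean(d["mask"]))],z,x0))
E
python3 go.py .651 -.118 .053 -.96
```

```text
time: 11.75
position: [0.6507, -0.1178, 0.1703]
tool_rot: [0.953, 0.303, -0.0, -0.0]
ft_force: [-0.7, -0.6, -0.2]
grip_width: 0.0741
grip_force: 0.0
block 0.67 [191.1, 261.6] [ 0.64961476 -0.11791829  0.61559378] 0.016182552553565144
granite 0.7 [169.9, 257.9] [ 0.64352768 -0.12243655  0.25021845] 0.03105133696653039
frac [0.    0.001 0.392] turn 0.0006 rows 2.8 h0 -0.956 q6 0.61 t 11.9 pos [ 0.6508 -0.1179  0.1705]
```

View pics/w2.png

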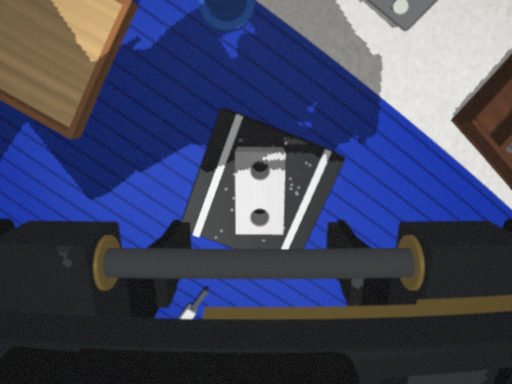

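The wrist view shows the block at (191,260), square to the fingers. I'll descend and grip.

```bash
python3 -m handwheel '[[0,0,0.05,0],[0,0,0.15,0],[0,0,0.26,0],[0,0,0.34,0],[0,0,0.37,0],[0,0,0.388,0],[0,0,0.388,0],[0,0,0.388,0],[0,0,0.388,0]]'; python3 -m handwheel '[[0,0,0,0],[0,0,0,0],[0,0,0,0],[0,0,0,0],[0,0,0,0],[0,0,0,0],[0,0,0,0],[0,0,0,0],[0,0,0,0],[0,0,0,0]]' 20 40; python3 -m handwheel '[[0,0,-0.02,0],[0,0,-0.06,0],[0,0,-0.13,0],[0,0,-0.21,0],[0,0,-0.28,0],[0,0,-0.33,0],[0,0,-0.36,0],[0,0,-0.36,0],[0,0,-0.36,0]]'; python3 go.py .642 .1335 .16 -.87
```

```text
time: 12.65
position: [0.6524, -0.1184, 0.056]
tool_rot: [0.953, 0.302, 0.001, 0.001]
ft_force: [-0.3, 0.6, 1.1]
grip_width: 0.074
grip_force: 0.0
time: 13.48
position: [0.6511, -0.1181, 0.0542]
tool_rot: [0.953, 0.302, 0.0, 0.0]
ft_force: [0.5, -1.1, 0.0]
grip_width: 0.0395
grip_force: 40.0
time: 14.23
position: [0.6505, -0.1177, 0.1622]
tool_rot: [0.953, 0.302, -0.0, -0.0]
ft_force: [-0.0, -0.3, -4.4]
grip_width: 0.0394
grip_force: 40.0
frac [ 0.459 -0.701  0.008] turn -0.0139 rows 6.0 h0 -0.957 q6 0.61 t 14.23 pos [ 0.6505 -0.1177  0.1622]
```

```bash
python3 -m handwheel '[[0.02,-0.03,0,0.003],[0.06,-0.09,0,0.01],[0.115,-0.175,0,0.022],[0.175,-0.265,0,0.035],[0.235,-0.36,0,0.05],[0.295,-0.45,0,0.06],[0.35,-0.54,0,0.07],[0.4,-0.62,0,0.078],[0.44,-0.675,0,0.083],[0.459,-0.701,0,0.084],[0.459,-0.701,0,0.084],[0.459,-0.701,0,0.084],[0.459,-0.701,0,0.084]]'; python3 go.py .642 .1335 .0202 -1.486
```

```text
time: 15.32
position: [0.6423, 0.1318, 0.1615]
tool_rot: [0.999, 0.043, -0.001, 0.0]
ft_force: [0.2, -1.0, -3.7]
grip_width: 0.0398
grip_force: 40.0
frac [ 0.    -0.006  0.471] turn 0.0001 rows 3.4 h0 -1.485 q6 1.52 t 15.32 pos [0.6423 0.1318 0.1615]
```

```bash
python3 -m handwheel '[[0,0,0.04,0],[0,0,0.12,0],[0,0,0.21,0],[0,0,0.3,0],[0,0,0.37,0],[0,0,0.42,0],[0,0,0.44,0],[0,0,0.45,0],[0,0,0.45,0],[0,0,0.45,0],[0,0,0.45,0],[0,0,0.45,0]]'; python3 go.py .642 .1335 .0202 -1.486
```

```text
time: 16.32
position: [0.6434, 0.1333, 0.0285]
tool_rot: [0.999, 0.043, 0.001, 0.0]
ft_force: [-0.1, -0.7, -4.6]
grip_width: 0.0397
grip_force: 40.0
frac [-0.005 -0.001  0.028] turn 0.0002 rows 0.2 h0 -1.485 q6 1.52 t 16.32 pos [0.6434 0.1333 0.0285]
```

```bash
python3 -m handwheel '[[-0.003,0,0.005,0],[-0.003,0,0.01,0],[-0.003,0,0.016,0],[-0.003,0,0.021,0],[-0.003,0,0.025,0],[-0.003,0,0.028,0],[-0.003,0,0.028,0],[-0.003,0,0.028,0]]'; python3 go.py .642 .1335 .0202 -1.486
```

```text
time: 16.98
position: [0.6414, 0.1333, 0.0202]
tool_rot: [0.999, 0.043, -0.0, 0.0]
ft_force: [-2.9, 0.3, 5.6]
grip_width: 0.0398
grip_force: 40.0
frac [ 0.002 -0.     0.   ] turn 0.0002 rows 0.0 h0 -1.485 q6 1.52 t 16.98 pos [0.6414 0.1333 0.0202]
```

```bash
python3 -m handwheel '[[0,0,0,0],[0,0,0,0],[0,0,0,0],[0,0,0,0],[0,0,0,0],[0,0,-0.03,0],[0,0,-0.1,0],[0,0,-0.22,0],[0,0,-0.34,0],[0,0,-0.46,0],[0,0,-0.54,0],[0,0,-0.56,0],[0,0,-0.56,0],[0,0,-0.56,0]]' 75; python3 go.py .437 -.028 .21
```

```text
time: 18.15
position: [0.6408, 0.1332, 0.1863]
tool_rot: [0.999, 0.043, -0.001, -0.0]
ft_force: [-0.7, -0.3, 0.4]
grip_width: 0.0652
grip_force: 0.0
frac [-0.723  0.477 -0.078] turn 0.0 rows 6.3 h0 -1.485 q6 1.52 t 18.15 pos [0.6408 0.1332 0.1863]
```

```bash
python3 -m handwheel '[[-0.04,0.03,-0.01,0],[-0.12,0.08,-0.03,0],[-0.22,0.15,-0.05,0],[-0.33,0.22,-0.06,0],[-0.44,0.29,-0.07,0],[-0.54,0.36,-0.078,0],[-0.63,0.42,-0.078,0],[-0.69,0.46,-0.078,0],[-0.723,0.477,-0.078,0],[-0.723,0.477,-0.078,0],[-0.723,0.477,-0.078,0],[-0.723,0.477,-0.078,0]]'; python3 - <<'E'
from loc import *
c=grab("wrist"); t=grab("top"); cv2.imwrite("pics/w3.png",c["frame"][:,:,::-1]); cv2.imwrite("pics/top1.png",t["frame"][:,:,::-1])
for l,z,x0 in(("plug",.035,(.437,-.028)),("rotary",0,(.431,-.028))):
    for d in vision.outline_of("wrist",l)[:3]:
        print(l,d["conf"],d["point"],*fit(l,[(c,clean(d["mask"]))],z,x0))
for l,z,x0 in (("block",.006,(.642,.1335)),("ring",.01,(.428,-.317)),("tray",0,(.642,.134)),("pad",0,(.428,-.317)),("granite",0,(.645,-.123))):
    for d in vision.outline_of("top",l)[:2]:
        print(l,d["conf"],d["point"],*fit(l,[(t,clean(d["mask"]))],z,x0))
E
python3 go.py .437 -.028 .075
```

```text
time: 19.15
position: [0.4388, -0.0276, 0.2098]
tool_rot: [0.999, 0.043, 0.0, -0.0]
ft_force: [0.4, -0.9, 0.9]
grip_width: 0.0649
grip_force: 0.0
plug 0.63 [183.8, 257.7] [ 0.43527185 -0.02745502  0.        ] 0.008133979873710805
rotary 0.64 [151.2, 261.7] [ 0.42950819 -0.02828031  0.        ] 0.004653642711038273
block 0.65 [152.3, 210.1] [0.64226244 0.13514757 3.20959543] 0.022695004750442803
ring 0.57 [235.6, 393.4] [ 0.43005673 -0.31726496  0.        ] 0.03749205679619028
tray 0.83 [153.1, 221.4] [0.64318145 0.13363632 1.66462574] 0.005337191833167147
pad 0.61 [238.8, 388.6] [ 0.4285129  -0.31586479  1.74977765] 0.013366197302407637
pad 0.18 [149.7, 219.1] [ 0.428 -0.317  0.   ] 1.0
granite 0.55 [148.3, 316.2] [ 0.64496927 -0.12309402  1.80581806] 0.013026444567529594
frac [-0.003  0.001  0.45 ] turn 0.0 rows 3.2 h0 -1.484 q6 1.17 t 19.6 pos [ 0.4379 -0.0277  0.2101]
```

View pics/w3.png

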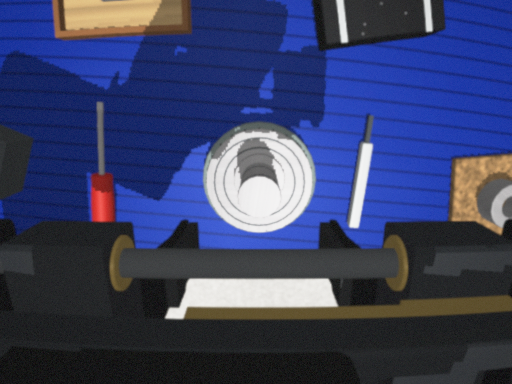

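View pics/top1.png

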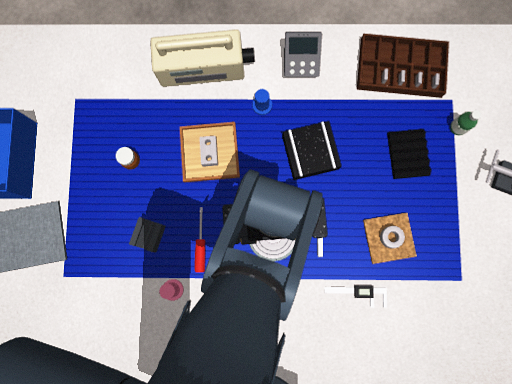

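Wrist view: the plug top is at (197,260) between the fingers. Top view: the block is centred in the tray at (152,209), and the ring is on the pad at (237,393). I'll descend on the plug.

```bash
python3 -m handwheel '[[-0.005,0,0.05,0],[-0.005,0,0.15,0],[-0.005,0,0.26,0],[-0.005,0,0.36,0],[-0.005,0,0.43,0],[-0.005,0,0.46,0],[-0.005,0,0.46,0],[-0.005,0,0.46,0],[-0.005,0,0.46,0]]'; python3 -m handwheel '[[0,0,0,0],[0,0,0,0],[0,0,0,0],[0,0,0,0],[0,0,0,0],[0,0,0,0],[0,0,0,0],[0,0,0,0],[0,0,0,0],[0,0,0,0]]' 15 45; python3 go.py .437 -.028 .075
```

```text
time: 20.35
position: [0.4368, -0.0282, 0.0727]
tool_rot: [0.999, 0.043, 0.001, 0.0]
ft_force: [-0.3, -0.5, -0.2]
grip_width: 0.0654
grip_force: 0.0
time: 21.18
position: [0.4363, -0.0282, 0.0724]
tool_rot: [0.999, 0.043, 0.0, 0.0]
ft_force: [-1.4, -0.2, 5.4]
grip_width: 0.0348
grip_force: 45.0
frac [ 0.002 -0.001 -0.009] turn 0.0 rows 0.1 h0 -1.485 q6 1.16 t 21.18 pos [ 0.4363 -0.0282  0.0724]
```

```bash
python3 -m handwheel '[[0,0,-0.02,0],[0,0,-0.06,0],[0,0,-0.13,0],[0,0,-0.21,0],[0,0,-0.28,0],[0,0,-0.32,0],[0,0,-0.34,0],[0,0,-0.34,0],[0,0,-0.34,0]]'; python3 go.py .645 -.123 .174
```

```text
time: 21.93
position: [0.4353, -0.0277, 0.1735]
tool_rot: [0.999, 0.043, -0.001, -0.0]
ft_force: [0.3, 0.2, -7.4]
grip_width: 0.0345
grip_force: 45.0
frac [ 0.669  0.377 -0.003] turn 0.0 rows 5.5 h0 -1.485 q6 1.16 t 21.93 pos [ 0.4353 -0.0277  0.1735]
```

```bash
python3 -m handwheel '[[0.03,0.017,0,0],[0.08,0.045,0,0],[0.15,0.085,0,0],[0.23,0.13,0,0],[0.31,0.175,0,0],[0.39,0.22,0,0],[0.47,0.265,0,0],[0.54,0.305,0,0],[0.6,0.34,0,0],[0.645,0.363,0,0],[0.667,0.376,0,0],[0.667,0.376,0,0],[0.667,0.376,0,0],[0.667,0.376,0,0]]'; python3 go.py .645 -.123 .0774
```

```text
time: 23.1
position: [0.6433, -0.1224, 0.1728]
tool_rot: [0.999, 0.043, -0.002, -0.001]
ft_force: [-0.5, 0.7, -7.2]
grip_width: 0.0349
grip_force: 45.0
frac [0.007 0.003 0.318] turn 0.0 rows 2.3 h0 -1.485 q6 1.13 t 23.1 pos [ 0.6433 -0.1224  0.1728]
```

```bash
python3 -m handwheel '[[0.003,0.002,0.03,0],[0.003,0.002,0.09,0],[0.003,0.002,0.16,0],[0.003,0.002,0.22,0],[0.003,0.002,0.26,0],[0.003,0.002,0.28,0],[0.003,0.002,0.295,0],[0.003,0.002,0.295,0],[0.003,0.002,0.295,0],[0.003,0.002,0.295,0],[0.003,0.002,0.295,0]]'; python3 go.py .645 -.123 .0774
```

```text
time: 24.02
position: [0.647, -0.1241, 0.0869]
tool_rot: [0.999, 0.043, 0.001, 0.0]
ft_force: [0.3, 0.3, -6.9]
grip_width: 0.0344
grip_force: 45.0
frac [-0.006 -0.004  0.032] turn 0.0 rows 0.2 h0 -1.485 q6 1.13 t 24.02 pos [ 0.647  -0.1241  0.0869]
```

```bash
python3 -m handwheel '[[-0.003,-0.002,0.005,0],[-0.003,-0.002,0.01,0],[-0.003,-0.002,0.015,0],[-0.003,-0.002,0.02,0],[-0.003,-0.002,0.024,0],[-0.003,-0.002,0.027,0],[-0.003,-0.002,0.027,0],[-0.003,-0.002,0.027,0]]'; python3 go.py .645 -.123 .0774
```

```text
time: 24.68
position: [0.6452, -0.1233, 0.0775]
tool_rot: [0.999, 0.043, -0.0, -0.0]
ft_force: [-0.3, -0.6, -5.8]
grip_width: 0.0345
grip_force: 45.0
frac [-0.001 -0.001  0.   ] turn 0.0 rows 0.0 h0 -1.485 q6 1.13 t 24.68 pos [ 0.6452 -0.1233  0.0775]
```

```bash
python3 -m handwheel '[[0,0,0.002,0],[0,0,0.004,0],[0,0,0.004,0],[0,0,0.004,0]]'; python3 go.py .645 -.123 .0774
```

```text
time: 25.02
position: [0.6452, -0.1233, 0.0775]
tool_rot: [0.999, 0.043, 0.0, 0.0]
ft_force: [-3.1, 1.1, 4.5]
grip_width: 0.0342
grip_force: 45.0
frac [-0.001 -0.001  0.   ] turn 0.0 rows 0.0 h0 -1.485 q6 1.13 t 25.02 pos [ 0.6452 -0.1233  0.0775]
```

Contact made. I'll release the plug, lift clear, and head for the ring.

```bash
python3 -m handwheel '[[0,0,0,0],[0,0,0,0],[0,0,0,0],[0,0,0,0],[0,0,0,0],[0,0,0,0],[0,0,-0.03,0],[0,0,-0.1,0],[0,0,-0.2,0],[0,0,-0.3,0],[0,0,-0.38,0],[0,0,-0.42,0],[0,0,-0.42,0],[0,0,-0.42,0],[0,0,-0.42,0]]' 85; python3 go.py .429 -.317 .17
```

```text
time: 26.27
position: [0.644, -0.1229, 0.2007]
tool_rot: [0.999, 0.043, -0.002, -0.001]
ft_force: [-0.8, -0.9, 0.3]
grip_width: 0.074
grip_force: 0.0
frac [-0.769  0.583  0.104] turn 0.0 rows 7.0 h0 -1.485 q6 1.13 t 26.27 pos [ 0.644  -0.1229  0.2007]
```

```bash
python3 -m handwheel '[[-0.04,0.03,0,0],[-0.12,0.09,0,0],[-0.22,0.17,0,0],[-0.33,0.25,0.02,0],[-0.44,0.33,0.04,0],[-0.54,0.41,0.06,0],[-0.63,0.48,0.08,0],[-0.7,0.53,0.1,0],[-0.75,0.57,0.104,0],[-0.769,0.583,0.104,0],[-0.769,0.583,0.104,0],[-0.769,0.583,0.104,0],[-0.769,0.583,0.104,0]]'; python3 - <<'E'
from loc import *
c=grab("wrist"); t=grab("top"); s=grab("scene"); cv2.imwrite("pics/top2.png",np.hstack([t["frame"][60:300,150:450],s["frame"][100:340,100:400]])[:,:,::-1])
for n,cc,l,z,x0 in(("wrist",c,"ring",.01,(.429,-.317)),("top",t,"plug",.04,(.645,-.123)),("top",t,"granite",0,(.645,-.123)),("top",t,"rotary",0,(.431,-.028)),("scene",s,"plug",.04,(.645,-.123)),("scene",s,"block",.006,(.642,.134))):
    for d in vision.outline_of(n,l)[:4]:
        p,f=fit(l,[(cc,clean(d["mask"]))],z,x0); print(n,l,round(d["conf"],2),np.round(d["point"]),np.round(p,4),round(f,3))
E
python3 go.py .429 -.317 .0204
```

```text
time: 27.35
position: [0.4309, -0.3166, 0.171]
tool_rot: [0.999, 0.043, 0.0, -0.0]
ft_force: [0.9, 0.6, 0.1]
grip_width: 0.0739
grip_force: 0.0
wrist ring 0.63 [191. 260.] [ 0.4273 -0.317   0.    ] 0.046
top plug 0.77 [104. 260.] [ 0.645 -0.123  0.   ] 1.0
top plug 0.71 [144. 314.] [ 0.6457 -0.1233  0.    ] 0.044
top plug 0.59 [286. 172.] [ 0.645 -0.123  0.   ] 1.0
top granite 0.98 [155. 308.] [ 0.645  -0.1229  0.2228] 0.024
top granite 0.68 [154. 210.] [ 0.645 -0.123  0.   ] 1.0
top rotary 0.66 [230. 266.] [ 0.4355 -0.0238  0.    ] 0.271
top rotary 0.32 [158. 315.] [ 0.431 -0.028  0.   ] 1.0
scene plug 0.86 [161. 378.] [ 0.645 -0.123  0.   ] 1.0
scene plug 0.73 [204. 190.] [ 0.6439 -0.1255  0.    ] 0.075
scene plug 0.67 [281. 214.] [ 0.645 -0.123  0.   ] 1.0
scene block 0.64 [261. 292.] [0.6397 0.1339 3.2279] 0.031
frac [-0.005 -0.001  0.503] turn 0.0 rows 3.6 h0 -1.484 q6 0.64 t 27.8 pos [ 0.4306 -0.3171  0.1712]
```

View pics/top2.png

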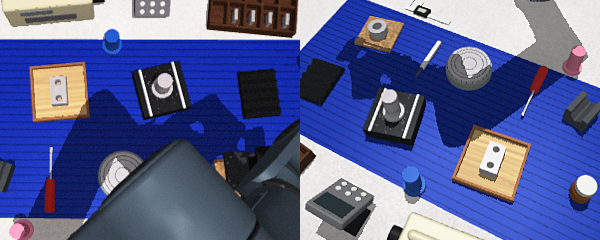

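The montage shows the plug upright in the middle of the granite (left crop about (165,85)), the block centred in the tray, and the ring on the cork pad. I'll pick up the ring.

```bash
python3 -m handwheel '[[-0.006,0,0.05,0],[-0.006,0,0.15,0],[-0.006,0,0.27,0],[-0.006,0,0.38,0],[-0.006,0,0.45,0],[-0.006,0,0.485,0],[-0.006,0,0.498,0],[-0.006,0,0.498,0],[-0.006,0,0.498,0],[-0.006,0,0.498,0]]'; python3 -m handwheel '[[0,0,0,0],[0,0,0,0],[0,0,0,0],[0,0,0,0],[0,0,0,0],[0,0,0,0],[0,0,0,0],[0,0,0,0]]' 40 40; python3 go.py .428 -.317 .0204
```

```text
time: 28.63
position: [0.4294, -0.3184, 0.0232]
tool_rot: [0.999, 0.043, 0.001, 0.001]
ft_force: [0.2, -1.3, 0.1]
grip_width: 0.0741
grip_force: 0.0
time: 29.3
position: [0.4287, -0.3176, 0.0222]
tool_rot: [0.999, 0.043, 0.0, 0.0]
ft_force: [-0.2, 1.0, 5.3]
grip_width: 0.0531
grip_force: 40.0
frac [-0.002 -0.002  0.006] turn 0.0 rows 0.0 h0 -1.485 q6 0.64 t 29.3 pos [ 0.4287 -0.3176  0.0222]
```

```bash
python3 -m handwheel '[[0,0,-0.02,0],[0,0,-0.06,0],[0,0,-0.13,0],[0,0,-0.21,0],[0,0,-0.29,0],[0,0,-0.35,0],[0,0,-0.38,0],[0,0,-0.39,0],[0,0,-0.39,0],[0,0,-0.39,0]]'; python3 go.py .4305 -.0282 .14
```

```text
time: 30.13
position: [0.4279, -0.3168, 0.1378]
tool_rot: [0.999, 0.043, -0.001, -0.001]
ft_force: [-0.2, -0.1, -2.3]
grip_width: 0.0532
grip_force: 40.0
frac [ 0.091 -0.958 -0.006] turn 0.0 rows 6.9 h0 -1.485 q6 0.64 t 30.13 pos [ 0.4279 -0.3168  0.1378]
```

```bash
python3 -m handwheel '[[0.003,-0.03,0,0],[0.009,-0.1,0,0],[0.018,-0.19,0,0],[0.028,-0.3,0,0],[0.038,-0.4,0,0],[0.047,-0.5,0,0],[0.057,-0.6,0,0],[0.066,-0.7,0,0],[0.075,-0.79,0,0],[0.082,-0.87,0,0],[0.088,-0.93,0,0],[0.09,-0.957,0,0],[0.09,-0.957,0,0],[0.09,-0.957,0,0],[0.09,-0.957,0,0]]'; python3 go.py .4305 -.0282 .0472
```

```text
time: 31.38
position: [0.4312, -0.0299, 0.1385]
tool_rot: [0.999, 0.043, 0.0, 0.0]
ft_force: [-0.3, 0.4, -3.1]
grip_width: 0.0532
grip_force: 40.0
frac [-0.002 -0.006  0.304] turn 0.0 rows 2.2 h0 -1.485 q6 1.16 t 31.38 pos [ 0.4312 -0.0299  0.1385]
```

```bash
python3 -m handwheel '[[-0.002,-0.003,0.03,0],[-0.002,-0.003,0.09,0],[-0.002,-0.003,0.16,0],[-0.002,-0.003,0.22,0],[-0.002,-0.003,0.255,0],[-0.002,-0.003,0.275,0],[-0.002,-0.003,0.285,0],[-0.002,-0.003,0.285,0],[-0.002,-0.003,0.285,0],[-0.002,-0.003,0.285,0],[-0.002,-0.003,0.285,0]]'; python3 go.py .4305 -.0282 .0472
```

```text
time: 32.3
position: [0.4307, -0.0285, 0.0539]
tool_rot: [0.999, 0.043, 0.001, 0.0]
ft_force: [0.1, -0.1, -3.1]
grip_width: 0.0532
grip_force: 40.0
frac [-0.001 -0.001  0.022] turn 0.0 rows 0.2 h0 -1.485 q6 1.16 t 32.3 pos [ 0.4307 -0.0285  0.0539]
```

```bash
python3 -m handwheel '[[0,0,0.005,0],[0,0,0.01,0],[0,0,0.015,0],[0,0,0.019,0],[0,0,0.021,0],[0,0,0.022,0],[0,0,0.022,0],[0,0,0.022,0]]'; python3 go.py .4305 -.0282 .0472
```

```text
time: 32.97
position: [0.4301, -0.0282, 0.0472]
tool_rot: [0.999, 0.043, 0.0, 0.0]
ft_force: [-0.9, -0.1, 5.3]
grip_width: 0.0529
grip_force: 40.0
frac [ 0.001  0.    -0.   ] turn 0.0 rows 0.0 h0 -1.485 q6 1.16 t 32.97 pos [ 0.4301 -0.0282  0.0472]
```

Contact made. I'll release, lift and check.

```bash
python3 -m handwheel '[[0,0,0,0],[0,0,0,0],[0,0,0,0],[0,0,0,0],[0,0,0,0],[0,0,0,0],[0,0,-0.03,0],[0,0,-0.1,0],[0,0,-0.2,0],[0,0,-0.3,0],[0,0,-0.4,0],[0,0,-0.46,0],[0,0,-0.46,0],[0,0,-0.46,0],[0,0,-0.46,0]]' 85;  python3 - <<'E'
from loc import *
c=grab("wrist"); s=grab("scene"); cv2.imwrite("pics/fin.png",np.hstack([c["frame"][:240,100:400],s["frame"][100:340,100:400]])[:,:,::-1])
for n,cc,l,z,x0 in(("wrist",c,"ring",.035,(.43,-.028)),("wrist",c,"rotary",0,(.431,-.028)),("scene",s,"plug",.04,(.645,-.123)),("scene",s,"granite",0,(.645,-.123)),("scene",s,"block",.006,(.642,.134)),("scene",s,"tray",0,(.642,.134))):
    for d in vision.outline_of(n,l)[:4]:
        p,f=fit(l,[(cc,clean(d["mask"]))],z,x0)
        if f<.5: print(n,l,round(d["conf"],2),np.round(d["point"]),np.round(p,4),round(f,3))
E
```

```text
time: 34.22
position: [0.4295, -0.028, 0.1844]
tool_rot: [0.999, 0.043, -0.0, -0.0]
ft_force: [-0.2, -0.1, 0.3]
grip_width: 0.0739
grip_force: 0.0
wrist ring 0.92 [192. 260.] [ 0.4298 -0.0273  0.    ] 0.017
wrist rotary 0.93 [172. 260.] [ 0.4298 -0.028   0.    ] 0.006
scene granite 0.56 [217. 200.] [ 0.6445 -0.1228  0.2394] 0.009
scene block 0.82 [261. 293.] [0.6388 0.1335 3.2209] 0.059
scene tray 0.63 [264. 286.] [0.6416 0.1339 1.6652] 0.013
```

View pics/fin.png

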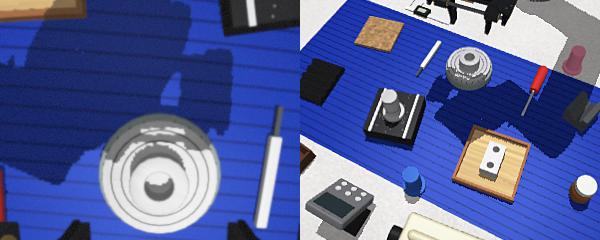

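The views show the ring centred on the rotary table, the plug upright mid-granite, the block mid-tray and the pad empty. The gripper is clear, so I'm handing in.

```bash
python3 -c "
from rig import job; print(job.hand_in())"
```

```text
the job is handed in; nothing more can be done
None
```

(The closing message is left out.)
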